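# Find the fullest drawing-pin tin by hefting

## Robot

A 6-joint arm with a two-finger parallel gripper is mounted at the origin on a cart in front of the work surface, level with it; the furniture and walls round the work are solid. World frame = base frame: x ahead of the robot, y to its left, z up, the work surface at z = 0. Lengths are in mm, angles in rad, forces in N, time in s.
With the tool pointing down it reaches from about 400 to 925 mm from the base axis. Payload 12.5 kg.
Tool frame: the origin (TCP) lies on the mounting face of the last link; the fingertips stand 190 mm ahead of it and the grasp point (between the pads) lies 171 mm ahead of it; z points along the fingers, y is the line along which they close (so a half turn about z gives the same grasp; the last joint's range is limited). The gripper opens to 95 mm and grips with 3 to 60 N. Pads are 20 mm wide; open, the fingers measure 119 mm over their backs; the gripper's body (75 mm by 180 mm) begins 59 mm behind the grasp point.
Start: joints at [-1.218, 0.491, 1.559, -0, 1.092, -0.106], TCP at [276.814, -560.356, 404.761] pointing down, gripper open.
Joint ranges: [-3.1, 3.1], [-0.84, 2.19], [0.05, 2.79], [-1.13, 4.28], [0.06, 2.93], [-2.69, 2.69]. Speed limits (rad/s): [2.22, 2.22, 2.79, 3.14, 3.14, 3.14].

## Interface

Orientations are given as [roll, pitch, yaw] about the fixed x, y, z axes, in that order (R = Rz(yaw) Ry(pitch) Rx(roll)).
In Python, from cell import * gives the robot as it stands.
- The arm moves only by the tool arm_command, never from a script. Its argument "rows" is a list that holds one entry, the list of rows, each a list of 7 numbers: the shift along the tool's x, y, z normalised to -1 to 1, where 1 is 0.15 m, then the turn, a rotation vector about the tool's x, y, z normalised to -1 to 1, where 1 is 360 degrees, then the opening, from -1 (shut) to 1 (fully open). A call has 1 to 10 rows; each row is the pose to reach, as a shift and turn from the pose commanded when the call began, along the tool's axes at that moment, turning the shorter way round; what a row does not reach only later rows make up. A row lasts 1/12 s, in which the tool goes at most 41.7 mm and 7.16 degrees, less where a joint would pass 70% of its speed; a pose out of reach is approached as far as the arm can. A call with a number of a shift or a turn outside -1 to 1 is refused whole. A call with a gripper value outside its range is refused whole. The fingers move at their own pace and stop on an object; the grip force is fixed at half the most. Time passes only in rows, so rows that repeat a pose let the fingers close. It gives the time, the measured TCP pose, the force, the opening and the grip force at its end, in the units of the state.
- state(): the state, without advancing time (a new reading comes with each control period).
- read_camera(name): name is "scene" or "top"; returns (picture, depth): 400x640x3 uint8, red, green, blue; 400x640 float32, mm along the optical axis (not along the pixel's ray), 0 where there is no reading.
- get_calibration(name): a dict with "camera_matrix" (3x3 intrinsics, pixels), "position" and "orientation" of the camera in the world. Camera axes: x right, y up, looking along -z (the intrinsics and any distortion apply to the point x, -y, -z); pixel columns grow to the right and rows downward; lengths in mm; the calibration is good to about 2 mm. A picture is of the moment at which its call begins. get_calibration takes no time and is no camera call.
- job_done(): hands the job in; it is judged then, once.
The state is a dict: "t": time; "joints": joint angles; "qvel": joint speeds; "tau": joint torques, N m; "eef_pos": TCP position; "tcp_rot": TCP orientation; "ft_force": force on the tool from outside, world axes, zero at the start; "moment": the same for the moment, N m; "opening": opening from 0.0 (shut) to 1.0 (fully open); "grip_force": force on a finger pad.
Only numpy, scipy, OpenCV 4.12 (cv2) and the standard library are available. Lean on these libraries where they do the work, as an engineer would, in place of code of your own. Each camera call takes 0.05 s, during which the arm holds its last target. There are 200 camera calls.

## Task

Three closed tins of drawing pins stand in the tray and look alike, but one is much fuller than the others. Heft them one at a time from left to right, lifting each about 5 cm, keeping it upright and putting it back in its own place, then hold the heaviest one up, upright and still, at least 15 cm above the tray, with the other two standing where they stood; finish while still holding it in the air (if the last one proves the heaviest you may keep hold of it), and leave everything else on the desk alone.

Things in the scene. Friction and masses are not known exactly. Their poses are not given: they have to be found in the camera images.
- tray: low wooden tray holding the three tins, 118 x 262 x 21 mm, walls 6 mm thick, fixed to the desk; origin at the centre of its underside, x across its short side away from the robot, y along its long side to the left, z up. Inner floor 5 mm above the origin; the tins stand about 85 mm apart along y. (A similar tray with pens at the back is scenery.)
- tin_left: the left of three tins in the tray that look the same: closed, round, green with a golden-yellow brass lid, 58 mm in diameter, 80 mm tall; origin at the centre of its underside, z up. The lid is fixed; the hidden contents may rattle by a few mm. The fullest of the three tins weighs 0.45 to 0.62 kg, the other two 0.14 to 0.26 kg each
- tin_middle: the middle of three tins in the tray that look the same: closed, round, green with a golden-yellow brass lid, 58 mm in diameter, 80 mm tall; origin at the centre of its underside, z up. The lid is fixed; the hidden contents may rattle by a few mm. The fullest of the three tins weighs 0.45 to 0.62 kg, the other two 0.14 to 0.26 kg each
- tin_right: the right of three tins in the tray that look the same: closed, round, green with a golden-yellow brass lid, 58 mm in diameter, 80 mm tall; origin at the centre of its underside, z up. The lid is fixed; the hidden contents may rattle by a few mm. The fullest of the three tins weighs 0.45 to 0.62 kg, the other two 0.14 to 0.26 kg each
- mug: striped mug, 85 mm across, 98 mm tall, to the right; a bystander, leave it alone; origin at the centre of its underside
- spectacles: folding spectacles lying open, to the left; a bystander, leave it alone; origin at the centre of its underside
- keys: bunch of keys with a white tag, lying to the right; a bystander, leave it alone; origin at the centre of its underside
- glass: drinking glass, 91 mm across, 148 mm tall, to the left; a bystander, leave it alone; origin at the centre of its underside
- eraser: eraser in a blue sleeve, 19 x 43 x 13 mm, to the right; a bystander, leave it alone; origin at the centre of its underside
Not all that is in view belongs to the job. What is shaped like the tin_left but purple is not meant. What is shaped like the tin_middle but purple is not meant.

How it is judged (in metres and radians):
On the way, in this order (a step that is already met when the one before it is completed fails the run):
1. the left tin is lifted clear of the tray (30 mm or more, for 0.3 s) while the other two stand in their places (z of tin_left in the frame of tray above 0.035 m and contact force between tin_left and the fingers above 1 N and angle between tin_left's own z axis and vertical below 0.5 rad and distance of each of tin_middle, tin_right from where it was at the start of the episode below 0.025 m and angle between each of tin_middle, tin_right's own z axis and vertical below 0.1 rad and linear speed of each of tin_middle, tin_right below 0.03 m/s and contact force between each of tin_middle, tin_right and tray above 0.5 N), for 0.3 s.
2. the middle tin is lifted clear of the tray (30 mm or more, for 0.3 s) while the other two stand in their places (z of tin_middle in the frame of tray above 0.035 m and contact force between tin_middle and the fingers above 1 N and angle between tin_middle's own z axis and vertical below 0.5 rad and distance of each of tin_left, tin_right from where it was at the start of the episode below 0.025 m and angle between each of tin_left, tin_right's own z axis and vertical below 0.1 rad and linear speed of each of tin_left, tin_right below 0.03 m/s and contact force between each of tin_left, tin_right and tray above 0.5 N), for 0.3 s.
3. the right tin is lifted clear of the tray (30 mm or more, for 0.3 s) while the other two stand in their places (z of tin_right in the frame of tray above 0.035 m and contact force between tin_right and the fingers above 1 N and angle between tin_right's own z axis and vertical below 0.5 rad and distance of each of tin_left, tin_middle from where it was at the start of the episode below 0.025 m and angle between each of tin_left, tin_middle's own z axis and vertical below 0.1 rad and linear speed of each of tin_left, tin_middle below 0.03 m/s and contact force between each of tin_left, tin_middle and tray above 0.5 N), for 0.3 s.
At the end, for the whole second after the job is handed in: the heaviest tin is held in the fingers 150 mm or more above the tray, upright within 0.35 rad and still; the other two (each pressing on the tray with under 3.4 N) stand upright in the tray within 25 mm of where they started, untouched by fingers or the held tin (((z of tin_left in the frame of tray above 0.15 m and angle between tin_left's own z axis and vertical below 0.35 rad and linear speed of tin_left below 0.05 m/s and contact force between tin_left and the fingers above 1 N and contact force between tin_left and tray below 0.1 N and distance of each of tin_middle, tin_right from where it was at the start of the episode below 0.025 m and angle between each of tin_middle, tin_right's own z axis and vertical below 0.1 rad and linear speed of each of tin_middle, tin_right below 0.03 m/s and contact force between tin_middle and tray between 0.5 and 3.4 N and contact force between each of tin_middle, tin_right and the fingers below 0.2 N and contact force between each of tin_middle, tin_right and tin_left below 0.1 N and contact force between tin_right and tray between 0.5 and 3.4 N) or (z of tin_middle in the frame of tray above 0.15 m and angle between tin_middle's own z axis and vertical below 0.35 rad and linear speed of tin_middle below 0.05 m/s and contact force between tin_middle and the fingers above 1 N and contact force between tin_middle and tray below 0.1 N and distance of each of tin_left, tin_right from where it was at the start of the episode below 0.025 m and angle between each of tin_left, tin_right's own z axis and vertical below 0.1 rad and linear speed of each of tin_left, tin_right below 0.03 m/s and contact force between tin_left and tray between 0.5 and 3.4 N and contact force between each of tin_left, tin_right and the fingers below 0.2 N and contact force between each of tin_left, tin_right and tin_middle below 0.1 N and contact force between tin_right and tray between 0.5 and 3.4 N) or (z of tin_right in the frame of tray above 0.15 m and angle between tin_right's own z axis and vertical below 0.35 rad and linear speed of tin_right below 0.05 m/s and contact force between tin_right and the fingers above 1 N and contact force between tin_right and tray below 0.1 N and distance of each of tin_left, tin_middle from where it was at the start of the episode below 0.025 m and angle between each of tin_left, tin_middle's own z axis and vertical below 0.1 rad and linear speed of each of tin_left, tin_middle below 0.03 m/s and contact force between tin_left and tray between 0.5 and 3.4 N and contact force between each of tin_left, tin_middle and the fingers below 0.2 N and contact force between each of tin_left, tin_middle and tin_right below 0.1 N and contact force between tin_middle and tray between 0.5 and 3.4 N))); the arm keeps its last pose, push and grip.
It fails at once if a bystander is shifted by more than 25 mm (distance of any of mug, spectacles, keys, glass, eraser from where it was at the start of the episode above 0.025 m).
It fails at once if a tin is tipped by more than 0.6 rad (angle between any of tin_left, tin_middle, tin_right's own z axis and vertical above 0.6 rad).
It also fails if it takes over 61 s, if anything falls off the work surface, if the arm or the gripper's body presses on something with over 40 N, if the wrist force passes 120 N, or if a joint passes its speed limit or range.

## Working session

There is one attempt and no reset: what is moved stays moved. The work goes in short steps, Python scripts to look and compute and a tool call to move; the robot and the scene stay as the last step left them, time stands still between calls to the robot, and variables do not carry over. Pictures are saved under pics/ and viewed, at most 10 in all, crops included, and the job is handed in when it is done.

Besides the shell and the picture viewer there is one more tool, called as name(argument=value, ...), one argument or row to a line, values as JSON. arm_command: Moves the arm, as the interface text tells. Its arguments: {"type":"object","properties":{"rows":{"type":"array","items":{"type":"array","items":{"type":"array","items":{"type":"number","minimum":-1,"maximum":1}}}}},"required":["rows"]}

```bash
mkdir -p pics
python3 - <<'E'
from cell import *
import cv2,numpy as np
print(state())
for n in("scene","top"):
    p,d=read_camera(n); cv2.imwrite(f"pics/{n}0.png",p[:,:,::-1]); np.savez(f"{n}0.npz",p=p,d=d); print(n,get_calibration(n))
E
```

```text
{'t': 0.0, 'joints': array([-1.21759384e+00,  4.91581650e-01,  1.55946549e+00, -1.52401269e-05,
        1.09172072e+00, -1.05603748e-01]), 'qvel': array([-1.56852007e-05, -2.77173193e-04, -4.05029243e-04,  3.10196390e-04,
       -8.48628337e-04, -4.38699062e-05]), 'tau': array([ 1.45259943e-03, -6.12640285e+01, -2.58178389e+01,  6.92936755e-02,
        4.82657435e-02, -1.18282214e-04]), 'eef_pos': array([ 276.80385755, -560.32190089,  404.14237836]), 'tcp_rot': array([-3.14042257e+00, -1.10434397e-04,  4.58813207e-01]), 'ft_force': array([ 0.25686712, -0.51544264,  0.23364435]), 'moment': array([ 0.03745791,  0.03486389, -0.06580993]), 'grip_force': 0.0, 'opening': 1.001781053569823}
scene {'camera_matrix': array([[380.50527282,   0.        , 316.07293864],
       [  0.        , 380.50527282, 199.68170825],
       [  0.        ,   0.        ,   1.        ]]), 'position': array([143.00813519, 637.33780848, 809.33609005]), 'orientation': array([ 0.77535302,  0.01235793, -2.62681179])}
top {'camera_matrix': array([[465.45159233,   0.        , 322.78495728],
       [  0.        , 465.45159233, 194.20016246],
       [  0.        ,   0.        ,   1.        ]]), 'position': array([ 388.08165386,  -11.47130784, 1374.45808436]), 'orientation': array([ 0.08911722,  0.00792848, -1.58906715])}
```

View pics/scene0.png

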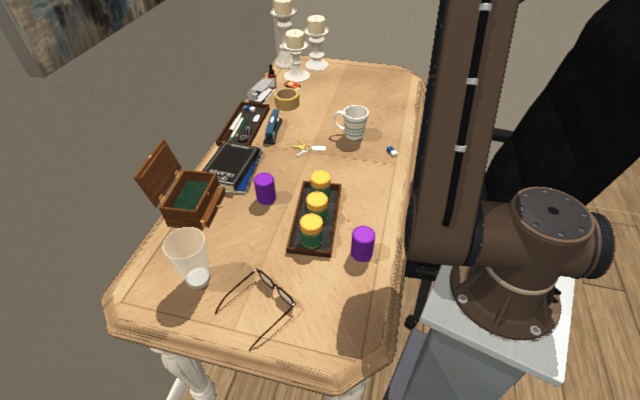

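View pics/top0.png

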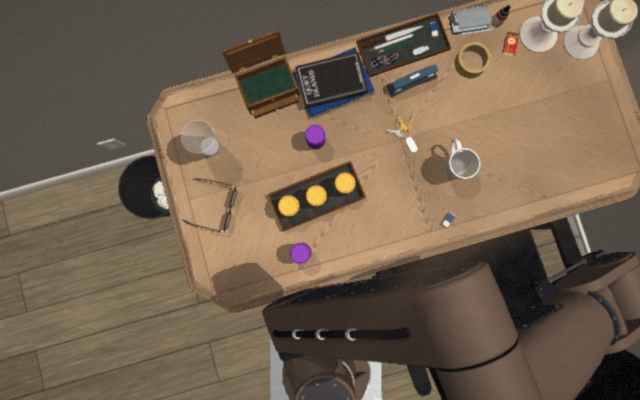

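The top view shows three golden-lidded green tins in the tray at about (289,206), (316,195) and (345,183). In the scene view they are at (312,230), (317,205) and (320,182). The two purple tins, top (316,136) and (301,253), are the decoys and don't fit. Image left is +y, so tin_left is at top (289,206). Next I'll measure the lids from both views and check them in one enlarged crop.

```bash
cat > h.py <<'E'
from cell import *
import cv2,numpy as np
from scipy.spatial.transform import Rotation as R
def ray(n,uv):
    c=get_calibration(n);K=c["camera_matrix"];v=np.linalg.inv(K)@[uv[0],uv[1],1]
    return np.array(c["position"]),R.from_euler('xyz',c["orientation"]).as_matrix()@(v*[1,-1,-1])
def plane(n,uv,z):
    p,d=ray(n,uv);return p+d*(z-p[2])/d[2]
def tri(a,b):
    (p,d),(q,e)=ray("top",a),ray("scene",b)
    s=np.linalg.lstsq(np.c_[d,-e],q-p,rcond=None)[0]
    x,y=p+d*s[0],q+e*s[1];return (x+y)/2,np.linalg.norm(x-y)
def lids(img,box):
    h=cv2.cvtColor(img,cv2.COLOR_RGB2HSV);m=cv2.inRange(h,(18,170,150),(32,255,255))
    k=np.zeros_like(m);x0,y0,x1,y1=box;k[y0:y1,x0:x1]=m[y0:y1,x0:x1]
    cs=[c for c in cv2.findContours(k,cv2.RETR_EXTERNAL,cv2.CHAIN_APPROX_NONE)[0] if cv2.contourArea(c)>60]
    return cs,k
E
python3 - <<'E'
from h import *
t=np.load("top0.npz");s=np.load("scene0.npz")
ct,_=lids(t["p"],(265,160,370,235));cs,_=lids(s["p"],(285,165,345,245))
for n,cc,D in(("top",ct,t["d"]),("scene",cs,s["d"])):
    for c in cc:
        (u,v),r=cv2.minEnclosingCircle(c);m=np.mean(c[:,0],0)
        print(n,(u,v),r,m,cv2.boundingRect(c),D[int(v),int(u)],plane(n,(u,v),85).round(1))
# deprojected lid tops using depth: points within z>75
for n,z,cc in(("top",t,ct),("scene",s,cs)):
    for c in cc:
        k=np.zeros(z["d"].shape,np.uint8);cv2.drawContours(k,[c],-1,1,-1);vs,us=np.nonzero(k)
        P=[]
        for u,v in zip(us,vs):
            if z["d"][v,u]>0:
                p,d=ray(n,(u,v));P.append(p+d*z["d"][v,u])
        P=np.array(P);zt=np.percentile(P[:,2],[5,50,95]);Q=P[P[:,2]>zt[2]-6]
        (x,y),r=cv2.minEnclosingCircle(Q[:,:2].astype(np.float32))
        print(n,"depth z",zt.round(1),"centre",round(x,1),round(y,1),"r",round(r,1))
a=cv2.resize(t["p"][120:270,230:400],None,fx=3,fy=3);b=cv2.resize(s["p"][150:300,230:400],None,fx=3,fy=3)
cv2.imwrite("pics/crop0.png",np.vstack([a,b])[:, :,::-1] if 0 else cv2.resize(np.hstack([a,b]),(800,353))[:,:,::-1])
# tray dark floor outline in top
g=cv2.cvtColor(t["p"],cv2.COLOR_RGB2GRAY);m=np.zeros_like(g);m[155:240,255:380]=(g[155:240,255:380]<90)*255
hull=cv2.convexHull(np.vstack([c for c in cv2.findContours(cv2.morphologyEx(m,2,np.ones((3,3))),0,1)[0] if cv2.contourArea(c)>40]))
bx=cv2.boxPoints(cv2.minAreaRect(hull));w=np.array([plane("top",b,21)[:2] for b in bx]);print(bx,w.round(0),[np.linalg.norm(w[i]-w[i-1]) for i in range(4)])
E
```

```text
[[266.77347 194.00179]
 [349.90622 159.99294]
 [365.2142  197.4124 ]
 [282.08145 231.42125]] [[ 513.  161.]
 [ 609.  -84.]
 [ 497. -126.]
 [ 403.  117.]] [np.float64(118.17537926203974), np.float64(263.1571834643311), np.float64(118.78249012886728), np.float64(261.2048291391532)]
```

View pics/crop0.png

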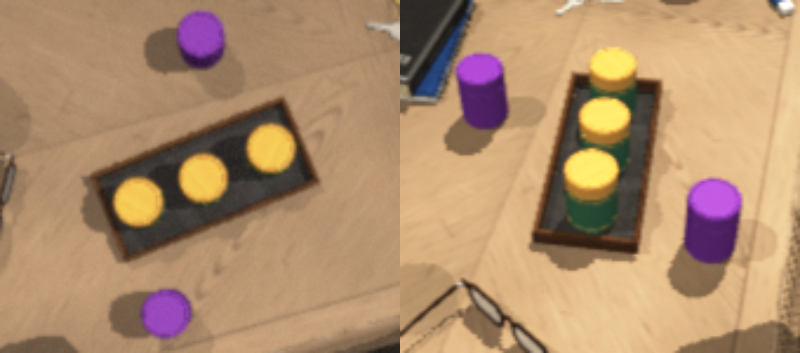

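The crop confirms it: three golden-lidded green tins in the tray, with a purple decoy on each side. The tray outline measures 118 x 262 mm, as the text says. The lid mask came back empty, so I'll fix its thresholds.

```bash
sed -i 's/(18,170,150),(32,255,255)/(14,165,140),(34,255,255)/' h.py
python3 - <<'E'
from h import *
t=np.load("top0.npz");s=np.load("scene0.npz")
for im,u,v in((t["p"],289,206),(t["p"],316,195),(s["p"],312,224),(s["p"],312,235)):print(cv2.cvtColor(im,cv2.COLOR_RGB2HSV)[v,u],im[v,u])
T=[];S=[]
for n,z,box,L in(("top",t,(265,160,370,235),T),("scene",s,(285,165,345,245),S)):
    cs,m=lids(z["p"],box);print(n,len(cs),m.sum()//255)
    for c in cs:
        k=np.zeros(m.shape,np.uint8);cv2.drawContours(k,[c],-1,1,-1);vs,us=np.nonzero(k);P=[];px=[]
        for u,v in zip(us,vs):
            if z["d"][v,u]>0:
                p,d=ray(n,(u,v));P.append(p+d*z["d"][v,u]);px.append((u,v))
        P=np.array(P);px=np.array(px);zm=np.percentile(P[:,2],80);top=px[P[:,2]>zm-6]
        (x,y),r=cv2.minEnclosingCircle(P[P[:,2]>zm-6][:,:2].astype(np.float32))
        e=cv2.minEnclosingCircle(c);mu=top.mean(0) if n=="scene" else px.mean(0);L.append(mu)
        print(n,mu.round(1),cv2.boundingRect(c),"zdepth",round(zm,1),"ctr",round(x,1),round(y,1),"r",round(r,1),"plane85",plane(n,mu,85).round(1))
T.sort(key=lambda a:a[0]);S.sort(key=lambda a:-a[1])
for a,b in zip(T,S):print("tri",tri(a,b))
E
```

```text
[ 22 163 246] [246 206  89]
[ 22 168 245] [245 204  84]
[ 26 147 254] [254 235 108]
[ 25 126  89] [89 81 45]
top 3 729
top [288.3 205.6] (278, 196, 21, 20) zdepth 85.9 ctr 473.1 93.8 r 28.1 plane85 [473.6  93.1  85. ]
top [315.7 195.5] (306, 186, 21, 20) zdepth 86.1 ctr 500.3 17.0 r 28.3 plane85 [500.3  16.3  85. ]
top [344.5 182.7] (335, 173, 20, 20) zdepth 86.1 ctr 534.4 -64.3 r 27.9 plane85 [534.4 -64.5  85. ]
scene 3 382
scene [311.6 227.6] (300, 219, 23, 16) zdepth 82.3 ctr 473.5 97.3 r 28.1 plane85 [462.3 113.9  85. ]
scene [317.7 202.5] (306, 192, 22, 19) zdepth 83.5 ctr 501.2 18.6 r 28.8 plane85 [491.3  30.8  85. ]
scene [320.7 182.5] (311, 179, 19, 9) zdepth 81.8 ctr 531.3 -53.3 r 25.7 plane85 [522.2 -40.9  85. ]
tri (array([474.69407389,  94.92106324,  58.4000981 ]), np.float64(1.4719107678422274))
tri (array([500.90239096,  16.25695363,  67.16668757]), np.float64(2.070311919123503))
tri (array([536.86145183, -65.8356961 ,  58.14372255]), np.float64(1.3024828046582457))
```

Lid tops measure z ≈ 86 mm from top-view depth and 82-83 mm from scene depth, against an expected 85. Centres: L (473,93), M (500,17), R (534,-64), at spacings of 81 and 88 mm. The ray-crossing heights were biased because the scene mask only caught part of each lid. I'll redo that with a fixed mask while I travel at a safe height.

arm_command(
  rows=[
    [[1,-1,0,0,0,0,1],[1,-1,0,0,0,0,1],[1,-1,0,0,0,0,1],[1,-1,0,0,0,0,1],[1,-1,0,0,0,0,1],[1,-1,0,0,0,0,1],[1,-1,0,0,0,0,1]],
  ],
)

```text
t: 0.68
eef_pos: [345.5, -357.6, 405.0]
tcp_rot: [3.141, -0.0, 0.462]
ft_force: [0.3, -0.8, -0.7]
opening: 1.001
grip_force: 0.0
```

```bash
sed -i 's/(14,165,140),(34,255,255)/(14,120,150),(34,255,255)/' h.py
cat >> h.py <<'E'
def delta(x,y,z,yaw=1.945):
    s=state();M=R.from_euler('xyz',s["tcp_rot"]);G=R.from_euler('xyz',[np.pi,0,yaw])
    print("t",round(s["t"],2),"pos",s["eef_pos"].round(1),"rot",s["tcp_rot"].round(3),"F",s["ft_force"].round(2),"open",round(s["opening"],3),"grip",round(s["grip_force"],1))
    print("shift",(M.inv().apply(np.array([x,y,z])-s["eef_pos"])/150).round(3),"turn",((M.inv()*G).as_rotvec()/2/np.pi).round(4))
E
python3 - <<'E'
from h import *
delta(473.5,93.5,390)
t=np.load("top0.npz");s=np.load("scene0.npz");C=[]
for z,box in((t,(265,160,370,235)),(s,(285,165,345,245))):
    cs,m=lids(z["p"],box);C.append([cv2.boundingRect(c) for c in cs]);print(C[-1])
    cv2.imwrite
# centre of lid top ellipse, scene: back rim row (bbox top) and widest row; check with model-free: bbox centre x, top edge
T=sorted(C[0]);S=sorted(C[1],key=lambda b:-b[1])
for a,b in zip(T,S):
    for h in (5,6.5): # half height of the top ellipse in px, ~ r*sin(elev)
        print(tri((a[0]+(a[2]-1)/2,a[1]+(a[3]-1)/2),(b[0]+(b[2]-1)/2,b[1]+h)))
E
```

```text
t 0.68 pos [ 345.5 -357.6  405. ] rot [ 3.141 -0.     0.462] F [ 0.29 -0.8  -0.74] open 1.001 grip 0.0
shift [ 2.104 -2.312  0.1  ] turn [ 0.      0.     -0.2361]
[(278, 195, 21, 21), (306, 185, 21, 21), (335, 172, 21, 21)]
[(299, 213, 24, 22), (306, 191, 22, 20), (309, 170, 22, 18)]
(array([475.61071597,  93.5691877 ,  93.56154338]), np.float64(2.1946978415184293))
(array([475.78846686,  93.92020951,  88.1519761 ]), np.float64(1.7797735835584134))
(array([502.10799828,  15.91212015,  90.96696889]), np.float64(2.2789266776018504))
(array([502.41814086,  15.9402999 ,  85.18842178]), np.float64(1.842177961777973))
(array([537.64068525, -65.13687574,  86.99226997]), np.float64(3.1618054748258833))
(array([538.14399812, -65.49499179,  80.7966062 ]), np.float64(2.702119097282913))
```

With the full mask, two-view triangulation puts the lid tops at z ≈ 85-88 mm, which agrees with the depth and the text.

arm_command(
  rows=[
    [[1,-1,0,0,0,0,1],[1,-1,0,0,0,0,1],[1,-1,0,0,0,0,1],[1,-1,0,0,0,0,1],[1,-1,0,0,0,0,1],[1,-1,0,0,0,0,1]],
  ],
)

```text
t: 1.18
eef_pos: [414.1, -155.0, 404.7]
tcp_rot: [-3.141, -0.0, 0.462]
ft_force: [0.5, 0.6, -0.3]
opening: 1.003
grip_force: 0.0
```

arm_command(
  rows=[
    [[1,-1,0,0,0,-0.18,1],[1,-1,0,0,0,-0.18,1],[1,-1,0,0,0,-0.18,1],[1,-1,0,0,0,-0.18,1],[1,-1,0,0,0,-0.18,1],[1,-1,0,0,0,-0.18,1],[1,-1,0,0,0,-0.18,1],[1,-1,0,0,0,-0.18,1],[1,-1,0,0,0,-0.18,1],[1,-1,0,0,0,-0.18,1]],
  ],
)

```text
t: 2.02
eef_pos: [481.8, 41.4, 404.4]
tcp_rot: [-3.141, 0.0, 1.595]
ft_force: [-0.4, 0.6, -0.2]
opening: 0.998
grip_force: 0.0
```

```bash
python3 -c "
from h import *
delta(474.5,93.5,300)"
```

```text
t 2.02 pos [481.8  41.4 404.4] rot [-3.141  0.     1.595] F [-0.36  0.59 -0.16] open 0.998 grip 0.0
shift [ 0.348 -0.04   0.696] turn [-0.      0.     -0.0557]
```

arm_command(
  rows=[
    [[0.35,-0.04,0.7,0,0,-0.0557,1],[0.35,-0.04,0.7,0,0,-0.0557,1],[0.35,-0.04,0.7,0,0,-0.0557,1],[0.35,-0.04,0.7,0,0,-0.0557,1],[0.35,-0.04,0.7,0,0,-0.0557,1],[0.35,-0.04,0.7,0,0,-0.0557,1],[0.35,-0.04,0.7,0,0,-0.0557,1]],
  ],
)

```text
t: 2.6
eef_pos: [474.7, 93.9, 301.2]
tcp_rot: [3.139, 0.001, 1.936]
ft_force: [0.7, -0.1, -0.4]
opening: 1.002
grip_force: 0.0
```

Run:
```python
from h import *
delta(474.5,93.5,220)
for n in("scene","top"):
    p,d=read_camera(n);cv2.imwrite(f"pics/{n}1.png",p[:,:,::-1])
a=cv2.imread("pics/scene1.png")[120:300,200:420];cv2.imwrite("pics/c1.png",cv2.resize(a,None,fx=3,fy=3))
```

```text
t 2.6 pos [474.7  93.9 301.2] rot [3.139e+00 1.000e-03 1.936e+00] F [ 0.7  -0.14 -0.37] open 1.002 grip 0.0
shift [-0.002 -0.004  0.541] turn [ 0.0004  0.0002 -0.0015]
```

View pics/c1.png

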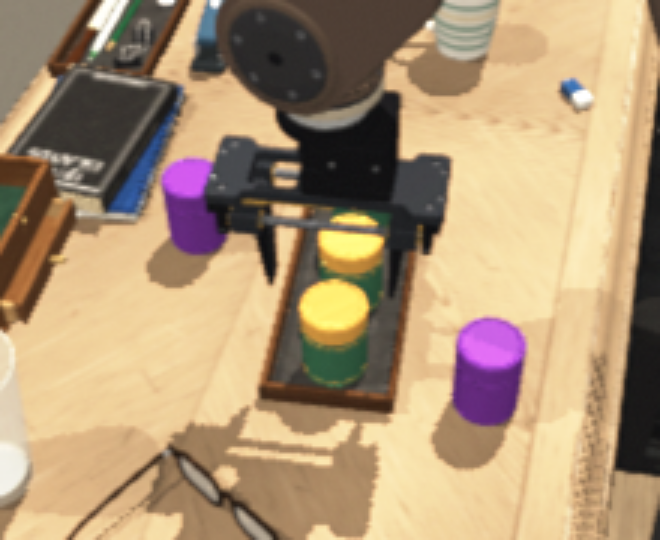

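The crop shows the open fingers, tips at crop (270,280) and (395,290), straddling the left tin along the tray's short side. Both purple tins stand clear of them. Now I'll go down and close.

arm_command(
  rows=[
    [[0,0,0.14,0,0,-0.001,1],[0,0,0.28,0,0,-0.001,1],[0,0,0.42,0,0,-0.001,1],[0,0,0.54,0,0,-0.001,1],[0,0,0.54,0,0,-0.001,1],[0,0,0.54,0,0,-0.001,1]],
  ],
)

```text
t: 3.2
eef_pos: [474.3, 94.4, 219.1]
tcp_rot: [-3.141, -0.0, 1.945]
ft_force: [0.2, -0.2, 0.7]
opening: 0.999
grip_force: 0.0
```

Run:
```python
from h import *
print(plane("scene",(311,215),111))
delta(474.5,93.5,220);s=state();print(s["tau"],s["moment"])
```

```text
[472.40811172  98.01337153 111.        ]
t 3.2 pos [474.3  94.4 219.1] rot [-3.141 -0.     1.945] F [ 0.22 -0.16  0.65] open 0.999 grip 0.0
shift [-0.006 -0.001 -0.006] turn [-0.0001 -0.     -0.    ]
[-7.91485095e-02 -5.08770776e+01 -1.07590592e+01  2.82412948e-02
 -1.71590452e-01  9.38637822e-03] [ 0.03981468 -0.09028783  0.00741566]
```

arm_command(
  rows=[
    [[0,0,0,0,0,0,-1],[0,0,0,0,0,0,-1],[0,0,0,0,0,0,-1],[0,0,0,0,0,0,-1],[0,0,0,0,0,0,-1],[0,0,0,0,0,0,-1],[0,0,0,0,0,0,-1],[0,0,0,0,0,0,-1]],
  ],
)

```text
t: 3.87
eef_pos: [474.1, 94.8, 219.0]
tcp_rot: [3.141, 0.0, 1.946]
ft_force: [-0.3, -0.4, 6.4]
opening: 0.622
grip_force: 30.0
```

Run:
```python
from h import *
delta(474.5,93.5,270)
```

```text
t 3.87 pos [474.1  94.8 219. ] rot [3.141 0.    1.946] F [-0.25 -0.45  6.38] open 0.622 grip 30.0
shift [-0.009 -0.001 -0.34 ] turn [0.0001 0.     0.0002]
```

Closed on 59 mm, so the tin is held. Lift 52 mm gently, then hold to read the weight.

arm_command(
  rows=[
    [[0,0,-0.03,0,0,0,-1],[0,0,-0.09,0,0,0,-1],[0,0,-0.17,0,0,0,-1],[0,0,-0.25,0,0,0,-1],[0,0,-0.31,0,0,0,-1],[0,0,-0.35,0,0,0,-1],[0,0,-0.35,0,0,0,-1],[0,0,-0.35,0,0,0,-1],[0,0,-0.35,0,0,0,-1],[0,0,-0.35,0,0,0,-1]],
  ],
)

```text
t: 4.7
eef_pos: [473.9, 94.7, 270.7]
tcp_rot: [-3.141, -0.0, 1.946]
ft_force: [0.0, -0.3, -5.4]
opening: 0.621
grip_force: 30.0
```

arm_command(
  rows=[
    [[0,0,0,0,0,0,-1],[0,0,0,0,0,0,-1],[0,0,0,0,0,0,-1],[0,0,0,0,0,0,-1],[0,0,0,0,0,0,-1]],
  ],
)

```text
t: 5.12
eef_pos: [474.0, 94.8, 271.1]
tcp_rot: [-3.141, 0.0, 1.946]
ft_force: [-0.2, -1.2, -5.2]
opening: 0.618
grip_force: 30.0
```

arm_command(
  rows=[
    [[0,0,0,0,0,0,-1],[0,0,0,0,0,0,-1]],
  ],
)

```text
t: 5.28
eef_pos: [474.0, 94.8, 271.2]
tcp_rot: [-3.141, 0.0, 1.946]
ft_force: [-0.1, -1.1, -6.1]
opening: 0.621
grip_force: 30.0
```

Run:
```python
from h import *
for i in range(5): p,d=read_camera("scene"); print(state()["ft_force"].round(2),state()["tau"].round(2)[1:3])
cv2.imwrite("pics/c2.png",cv2.resize(p[120:300,200:420,::-1],None,fx=3,fy=3))
delta(474.3,94.5,221)
```

```text
[ 0.71 -0.77 -5.76] [-53.03 -16.11]
[ 0.1  -0.53 -4.36] [-53.04 -16.11]
[-0.12 -0.19 -4.91] [-53.04 -16.11]
[ 0.24 -0.22 -5.16] [-53.05 -16.11]
[-0.24  0.29 -4.73] [-53.05 -16.11]
t 5.53 pos [474.   94.8 271.2] rot [-3.142  0.     1.946] F [-0.24  0.29 -4.73] open 0.62 grip 30.0
shift [-0.002  0.001  0.335] turn [-0.      0.      0.0002]
```

View pics/c2.png

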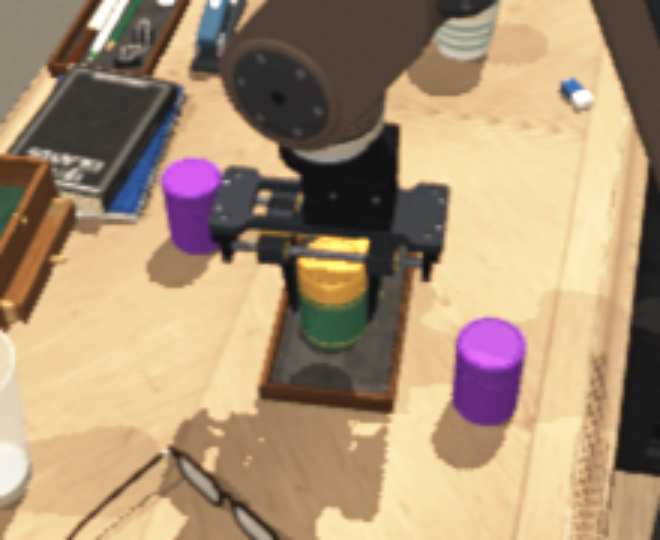

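The left tin is held upright with its base about 5 cm above the tray. It weighs about 5.1 N (≈0.52 kg), so it looks like the heavy one. Now I'll put it back gently and release it.

arm_command(
  rows=[
    [[0,0,0.04,0,0,0,-1],[0,0,0.1,0,0,0,-1],[0,0,0.17,0,0,0,-1],[0,0,0.24,0,0,0,-1],[0,0,0.29,0,0,0,-1],[0,0,0.32,0,0,0,-1],[0,0,0.335,0,0,0,-1],[0,0,0.345,0,0,0,-1],[0,0,0.348,0,0,0,-1],[0,0,0.348,0,0,0,-1]],
  ],
)

```text
t: 6.37
eef_pos: [474.0, 94.8, 219.2]
tcp_rot: [3.141, 0.0, 1.946]
ft_force: [0.6, 0.6, -5.6]
opening: 0.618
grip_force: 30.0
```

```bash
python3 -c "
from h import *
delta(474.3,94.5,221)"
```

```text
t 6.37 pos [474.   94.8 219.2] rot [3.141 0.    1.946] F [ 0.57  0.6  -5.56] open 0.618 grip 30.0
shift [-0.002  0.001 -0.012] turn [0.0001 0.     0.0002]
```

It's still carrying the full weight, so I'll feel for the floor.

arm_command(
  rows=[
    [[0,0,0.005,0,0,0,-1],[0,0,0.007,0,0,0,-1],[0,0,0.007,0,0,0,-1],[0,0,0.007,0,0,0,-1]],
  ],
)

```text
t: 6.7
eef_pos: [474.0, 94.8, 219.0]
tcp_rot: [3.14, 0.001, 1.946]
ft_force: [-2.3, -0.9, 8.7]
opening: 0.618
grip_force: 30.0
```

It's touching the floor. I'll release and rise.

arm_command(
  rows=[
    [[0,0,0,0,0,0,1],[0,0,0,0,0,0,1],[0,0,0,0,0,0,1],[0,0,0,0,0,0,1],[0,0,0,0,0,0,1],[0,0,0,0,0,0,1],[0,0,0,0,0,0,1]],
  ],
)

```text
t: 7.28
eef_pos: [474.0, 94.7, 217.9]
tcp_rot: [3.142, 0.0, 1.946]
ft_force: [0.9, 0.1, 0.1]
opening: 0.995
grip_force: 0.0
```

arm_command(
  rows=[
    [[0,0,-0.1,0,0,0,1],[0,0,-0.3,0,0,0,1],[0,0,-0.54,0,0,0,1],[0,0,-0.56,0,0,0,1],[0,0,-0.56,0,0,0,1]],
  ],
)

```text
t: 7.7
eef_pos: [474.1, 94.8, 303.7]
tcp_rot: [3.138, 0.001, 1.946]
ft_force: [-0.3, -0.2, 0.3]
opening: 0.997
grip_force: 0.0
```

```bash
python3 -c "
from h import *
delta(501,16.5,302)"
```

```text
t 7.7 pos [474.1  94.8 303.7] rot [3.138e+00 1.000e-03 1.946e+00] F [-0.31 -0.23  0.34] open 0.997 grip 0.0
shift [-0.552 -0.024  0.012] turn [0.0006 0.0002 0.0002]
```

arm_command(
  rows=[
    [[-0.27,-0.012,0,0,0,0,1],[-0.55,-0.024,0,0,0,0,1],[-0.55,-0.024,0,0,0,0,1],[-0.55,-0.024,0.14,0,0,0,1],[-0.55,-0.024,0.28,0,0,0,1],[-0.55,-0.024,0.42,0,0,0,1],[-0.55,-0.024,0.55,0,0,0,1],[-0.55,-0.024,0.55,0,0,0,1],[-0.55,-0.024,0.55,0,0,0,1]],
  ],
)

```text
t: 8.45
eef_pos: [500.6, 16.7, 218.2]
tcp_rot: [-3.138, -0.002, 1.946]
ft_force: [-0.7, 1.3, 0.5]
opening: 1.002
grip_force: 0.0
```

arm_command(
  rows=[
    [[0,0,0,0,0,0,-1],[0,0,0,0,0,0,-1],[0,0,0,0,0,0,-1],[0,0,0,0,0,0,-1],[0,0,0,0,0,0,-1],[0,0,0,0,0,0,-1],[0,0,0,0,0,0,-1],[0,0,0,0,0,0,-1]],
  ],
)

```text
t: 9.12
eef_pos: [501.0, 16.7, 219.8]
tcp_rot: [3.141, 0.0, 1.946]
ft_force: [-0.4, -0.1, 5.4]
opening: 0.626
grip_force: 30.0
```

arm_command(
  rows=[
    [[0,0,-0.03,0,0,0,-1],[0,0,-0.09,0,0,0,-1],[0,0,-0.17,0,0,0,-1],[0,0,-0.25,0,0,0,-1],[0,0,-0.31,0,0,0,-1],[0,0,-0.35,0,0,0,-1],[0,0,-0.35,0,0,0,-1],[0,0,-0.35,0,0,0,-1],[0,0,-0.35,0,0,0,-1],[0,0,-0.35,0,0,0,-1]],
  ],
)

```text
t: 9.95
eef_pos: [500.8, 16.7, 271.5]
tcp_rot: [-3.141, -0.0, 1.946]
ft_force: [0.2, 0.6, -2.4]
opening: 0.621
grip_force: 30.0
```

arm_command(
  rows=[
    [[0,0,0,0,0,0,-1],[0,0,0,0,0,0,-1],[0,0,0,0,0,0,-1],[0,0,0,0,0,0,-1],[0,0,0,0,0,0,-1],[0,0,0,0,0,0,-1]],
  ],
)

```text
t: 10.45
eef_pos: [500.9, 16.7, 271.9]
tcp_rot: [-3.142, 0.0, 1.946]
ft_force: [0.4, -0.1, -1.9]
opening: 0.625
grip_force: 30.0
```

Run:
```python
from h import *
F=[]
for i in range(5): p,d=read_camera("scene"); F.append(state()["ft_force"][2])
print(np.round(F,2))
cv2.imwrite("pics/c3.png",cv2.resize(p[120:300,200:420,::-1],None,fx=3,fy=3))
delta(501,16.5,221)
```

```text
[-2.74 -2.28 -1.6  -1.67 -2.04]
t 10.7 pos [500.9  16.7 272. ] rot [3.142 0.    1.946] F [-0.67 -0.15 -2.04] open 0.621 grip 30.0
shift [-0.001  0.     0.34 ] turn [0.     0.     0.0002]
```

View pics/c3.png

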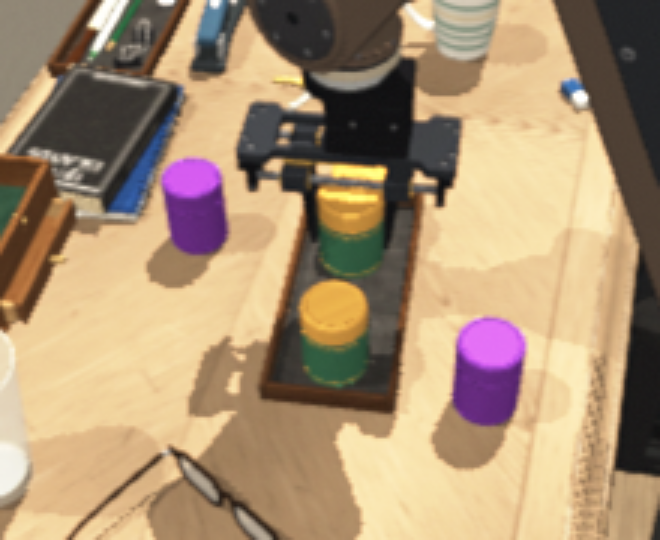

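The middle tin is up and weighs about 2 N, so it's light. The left tin stands back in its place at crop (335,335). I'll lower the middle one.

arm_command(
  rows=[
    [[0,0,0.04,0,0,0,-1],[0,0,0.1,0,0,0,-1],[0,0,0.17,0,0,0,-1],[0,0,0.24,0,0,0,-1],[0,0,0.29,0,0,0,-1],[0,0,0.32,0,0,0,-1],[0,0,0.335,0,0,0,-1],[0,0,0.345,0,0,0,-1],[0,0,0.35,0,0,0,-1],[0,0,0.35,0,0,0,-1]],
  ],
)

```text
t: 11.53
eef_pos: [500.9, 16.7, 219.9]
tcp_rot: [3.141, 0.0, 1.946]
ft_force: [1.0, 0.0, -1.5]
opening: 0.623
grip_force: 30.0
```

arm_command(
  rows=[
    [[0,0,0.003,0,0,0,-1],[0,0,0.005,0,0,0,-1],[0,0,0.005,0,0,0,-1]],
  ],
)

```text
t: 11.78
eef_pos: [500.8, 16.7, 219.8]
tcp_rot: [3.141, 0.001, 1.946]
ft_force: [-3.8, -0.6, 12.9]
opening: 0.628
grip_force: 30.0
```

arm_command(
  rows=[
    [[0,0,0,0,0,0,1],[0,0,0,0,0,0,1],[0,0,0,0,0,0,1],[0,0,0,0,0,0,1],[0,0,0,0,0,0,1],[0,0,0,0,0,0,1],[0,0,0,0,0,0,1]],
  ],
)

```text
t: 12.37
eef_pos: [500.9, 16.7, 218.7]
tcp_rot: [-3.142, 0.0, 1.946]
ft_force: [0.2, 0.7, -1.5]
opening: 0.993
grip_force: 0.0
```

arm_command(
  rows=[
    [[0,0,-0.1,0,0,0,1],[0,0,-0.3,0,0,0,1],[0,0,-0.54,0,0,0,1],[0,0,-0.56,0,0,0,1],[0,0,-0.56,0,0,0,1]],
  ],
)

```text
t: 12.78
eef_pos: [501.0, 16.7, 304.5]
tcp_rot: [3.138, 0.002, 1.946]
ft_force: [0.5, -0.7, -0.6]
opening: 0.999
grip_force: 0.0
```

```bash
python3 -c "
from h import *
delta(535.5,-64.7,219)"
```

```text
t 12.78 pos [501.   16.7 304.5] rot [3.138e+00 2.000e-03 1.946e+00] F [ 0.5  -0.66 -0.57] open 0.999 grip 0.0
shift [-0.588  0.013  0.571] turn [0.0006 0.0003 0.0002]
```

arm_command(
  rows=[
    [[-0.27,0.006,0,0,0,0,1],[-0.54,0.012,0,0,0,0,1],[-0.588,0.013,0,0,0,0,1],[-0.588,0.013,0.14,0,0,0,1],[-0.588,0.013,0.28,0,0,0,1],[-0.588,0.013,0.42,0,0,0,1],[-0.588,0.013,0.55,0,0,0,1],[-0.588,0.013,0.55,0,0,0,1],[-0.588,0.013,0.55,0,0,0,1]],
  ],
)

```text
t: 13.53
eef_pos: [534.7, -64.6, 218.9]
tcp_rot: [-3.139, -0.002, 1.946]
ft_force: [-0.3, -0.6, 0.6]
opening: 1.002
grip_force: 0.0
```

arm_command(
  rows=[
    [[0,0,0,0,0,0,-1],[0,0,0,0,0,0,-1],[0,0,0,0,0,0,-1],[0,0,0,0,0,0,-1],[0,0,0,0,0,0,-1],[0,0,0,0,0,0,-1],[0,0,0,0,0,0,-1],[0,0,0,0,0,0,-1]],
  ],
)

```text
t: 14.2
eef_pos: [535.2, -64.6, 220.6]
tcp_rot: [3.141, 0.001, 1.946]
ft_force: [0.9, 0.8, 6.3]
opening: 0.619
grip_force: 30.0
```

arm_command(
  rows=[
    [[0,0,-0.03,0,0,0,-1],[0,0,-0.09,0,0,0,-1],[0,0,-0.17,0,0,0,-1],[0,0,-0.25,0,0,0,-1],[0,0,-0.31,0,0,0,-1],[0,0,-0.35,0,0,0,-1],[0,0,-0.35,0,0,0,-1],[0,0,-0.35,0,0,0,-1],[0,0,-0.35,0,0,0,-1],[0,0,-0.35,0,0,0,-1]],
  ],
)

```text
t: 15.03
eef_pos: [534.9, -64.7, 272.2]
tcp_rot: [-3.141, -0.001, 1.946]
ft_force: [-0.4, -0.4, -3.0]
opening: 0.621
grip_force: 30.0
```

arm_command(
  rows=[
    [[0,0,0,0,0,0,-1],[0,0,0,0,0,0,-1],[0,0,0,0,0,0,-1],[0,0,0,0,0,0,-1],[0,0,0,0,0,0,-1],[0,0,0,0,0,0,-1]],
  ],
)

```text
t: 15.53
eef_pos: [535.0, -64.7, 272.7]
tcp_rot: [-3.142, 0.0, 1.946]
ft_force: [0.2, 0.3, -2.3]
opening: 0.624
grip_force: 30.0
```

Run:
```python
from h import *
F=[]
for i in range(5): p,d=read_camera("scene"); F.append(state()["ft_force"][2])
print(np.round(F,2))
cv2.imwrite("pics/c4.png",cv2.resize(p[120:300,200:420,::-1],None,fx=3,fy=3))
delta(535.5,-64.7,221)
```

```text
[-2.15 -2.49 -2.24 -2.02 -2.01]
t 15.78 pos [535.  -64.7 272.7] rot [3.142 0.    1.946] F [ 0.58  0.42 -2.01] open 0.623 grip 30.0
shift [-0.001  0.003  0.345] turn [0.     0.     0.0002]
```

View pics/c4.png

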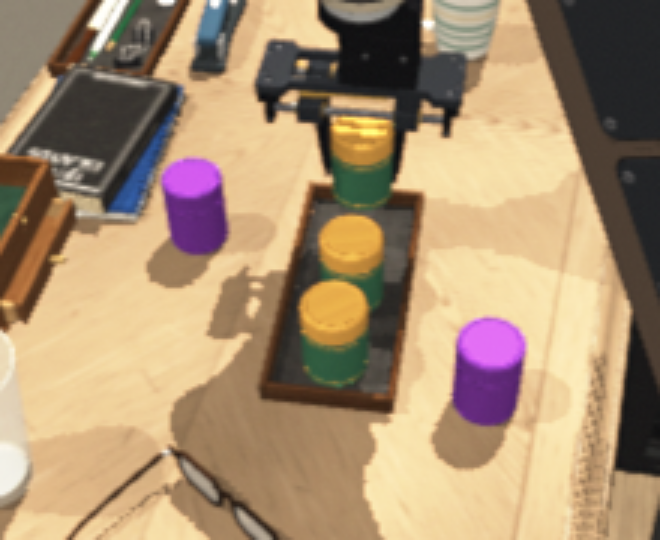

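The right tin is up and weighs about 2.2 N. The middle and left tins stand in place at crop (350,265) and (335,335). The left tin at 5.1 N is clearly the heaviest. I'll put the right one back and go to the left one.

arm_command(
  rows=[
    [[0,0,0.04,0,0,0,-1],[0,0,0.1,0,0,0,-1],[0,0,0.17,0,0,0,-1],[0,0,0.24,0,0,0,-1],[0,0,0.29,0,0,0,-1],[0,0,0.32,0,0,0,-1],[0,0,0.335,0,0,0,-1],[0,0,0.345,0,0,0,-1],[0,0,0.35,0,0,0,-1],[0,0,0.35,0,0,0,-1]],
  ],
)

```text
t: 16.62
eef_pos: [535.0, -64.7, 220.6]
tcp_rot: [3.141, 0.0, 1.946]
ft_force: [-1.1, 0.3, 0.1]
opening: 0.624
grip_force: 30.0
```

arm_command(
  rows=[
    [[0,0,0.003,0,0,0,-1],[0,0,0.005,0,0,0,-1],[0,0,0.005,0,0,0,-1]],
  ],
)

```text
t: 16.87
eef_pos: [534.9, -64.6, 220.6]
tcp_rot: [3.141, 0.001, 1.946]
ft_force: [-4.8, -0.7, 10.6]
opening: 0.62
grip_force: 30.0
```

arm_command(
  rows=[
    [[0,0,0,0,0,0,1],[0,0,0,0,0,0,1],[0,0,0,0,0,0,1],[0,0,0,0,0,0,1],[0,0,0,0,0,0,1],[0,0,0,0,0,0,1],[0,0,0,0,0,0,1]],
  ],
)

```text
t: 17.45
eef_pos: [535.0, -64.7, 219.4]
tcp_rot: [-3.142, 0.0, 1.946]
ft_force: [-0.0, 0.9, -0.0]
opening: 0.99
grip_force: 0.0
```

arm_command(
  rows=[
    [[0,0,-0.1,0,0,0,1],[0,0,-0.3,0,0,0,1],[0,0,-0.54,0,0,0,1],[0,0,-0.56,0,0,0,1],[0,0,-0.56,0,0,0,1]],
  ],
)

```text
t: 17.87
eef_pos: [535.1, -64.7, 305.3]
tcp_rot: [3.138, 0.002, 1.946]
ft_force: [-0.5, -0.6, -1.1]
opening: 1.0
grip_force: 0.0
```

```bash
python3 -c "
from h import *
delta(474.2,94.7,219)"
```

```text
t 17.87 pos [535.1 -64.7 305.3] rot [3.138e+00 2.000e-03 1.946e+00] F [-0.5  -0.61 -1.13] open 1.0 grip 0.0
shift [1.139 0.01  0.573] turn [0.0005 0.0004 0.0002]
```

arm_command(
  rows=[
    [[0.25,0.002,0,0,0,0,1],[0.5,0.004,0,0,0,0,1],[0.75,0.006,0,0,0,0,1],[0.9,0.008,0,0,0,0,1],[0.9,0.008,0,0,0,0,1]],
  ],
)

```text
t: 18.28
eef_pos: [484.8, 64.3, 302.3]
tcp_rot: [-3.139, -0.001, 1.949]
ft_force: [-0.3, -0.3, 0.0]
opening: 1.0
grip_force: 0.0
```

arm_command(
  rows=[
    [[0.2,0.001,0,0,0,0,1],[0.239,0.002,0,0,0,0,1],[0.239,0.002,0,0,0,0,1],[0.239,0.002,0.14,0,0,0,1],[0.239,0.002,0.28,0,0,0,1],[0.239,0.002,0.42,0,0,0,1],[0.239,0.002,0.56,0,0,0,1],[0.239,0.002,0.56,0,0,0,1],[0.239,0.002,0.56,0,0,0,1]],
  ],
)

```text
t: 19.03
eef_pos: [474.1, 94.0, 218.7]
tcp_rot: [-3.139, -0.001, 1.945]
ft_force: [0.3, 0.4, 1.6]
opening: 1.001
grip_force: 0.0
```

arm_command(
  rows=[
    [[0,0,0,0,0,0,-1],[0,0,0,0,0,0,-1],[0,0,0,0,0,0,-1],[0,0,0,0,0,0,-1],[0,0,0,0,0,0,-1],[0,0,0,0,0,0,-1],[0,0,0,0,0,0,-1],[0,0,0,0,0,0,-1]],
  ],
)

```text
t: 19.7
eef_pos: [473.9, 94.9, 219.8]
tcp_rot: [3.141, 0.0, 1.946]
ft_force: [-0.0, 1.9, 6.4]
opening: 0.62
grip_force: 30.0
```

Gripped. I'll lift about 190 mm in two calls.

arm_command(
  rows=[
    [[0,0,-0.04,0,0,0,-1],[0,0,-0.12,0,0,0,-1],[0,0,-0.22,0,0,0,-1],[0,0,-0.34,0,0,0,-1],[0,0,-0.46,0,0,0,-1],[0,0,-0.58,0,0,0,-1],[0,0,-0.7,0,0,0,-1],[0,0,-0.82,0,0,0,-1],[0,0,-0.9,0,0,0,-1],[0,0,-0.95,0,0,0,-1]],
  ],
)

```text
t: 20.53
eef_pos: [473.5, 94.9, 363.2]
tcp_rot: [3.141, 0.0, 1.946]
ft_force: [-0.0, 0.9, -4.9]
opening: 0.619
grip_force: 30.0
```

arm_command(
  rows=[
    [[0,0,-0.04,0,0,0,-1],[0,0,-0.12,0,0,0,-1],[0,0,-0.2,0,0,0,-1],[0,0,-0.27,0,0,0,-1],[0,0,-0.31,0,0,0,-1],[0,0,-0.32,0,0,0,-1],[0,0,-0.32,0,0,0,-1],[0,0,-0.32,0,0,0,-1],[0,0,-0.32,0,0,0,-1],[0,0,-0.32,0,0,0,-1]],
  ],
)

```text
t: 21.37
eef_pos: [473.8, 94.8, 409.4]
tcp_rot: [-3.141, -0.0, 1.946]
ft_force: [-0.0, -0.1, -5.2]
opening: 0.621
grip_force: 30.0
```

arm_command(
  rows=[
    [[0,0,0,0,0,0,-1],[0,0,0,0,0,0,-1],[0,0,0,0,0,0,-1],[0,0,0,0,0,0,-1],[0,0,0,0,0,0,-1],[0,0,0,0,0,0,-1]],
  ],
)

```text
t: 21.87
eef_pos: [473.8, 94.9, 410.0]
tcp_rot: [3.142, 0.0, 1.946]
ft_force: [-0.1, 1.3, -5.0]
opening: 0.62
grip_force: 30.0
```

Run:
```python
from h import *
F=[]
for i in range(4): p,d=read_camera("scene"); F.append(state()["ft_force"][2])
print(np.round(F,2))
cv2.imwrite("pics/c5.png",cv2.resize(p[60:300,180:440,::-1],None,fx=2.5,fy=2.5))
delta(474,94.9,419)
```

```text
[-6.11 -4.94 -5.42 -5.51]
t 22.07 pos [473.8  94.9 410. ] rot [3.142 0.    1.946] F [-0.83 -0.18 -5.51] open 0.625 grip 30.0
shift [-0.     0.001 -0.06 ] turn [0.     0.     0.0002]
```

View pics/c5.png

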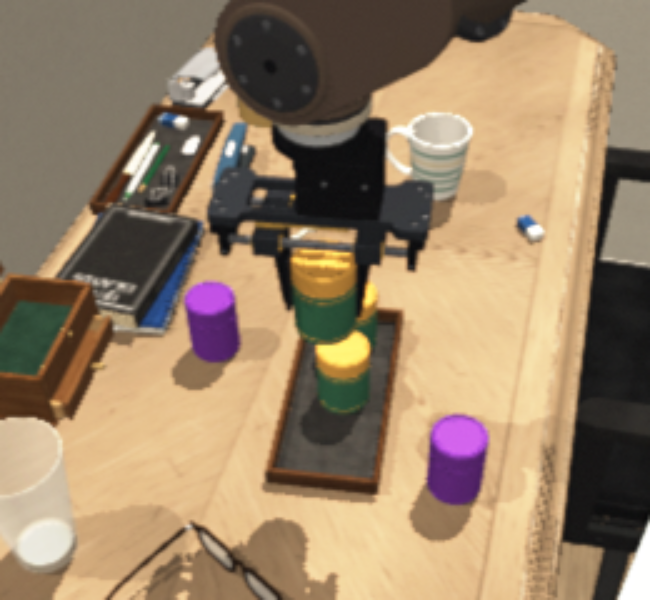

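The left tin, at crop (325,295), is held upright about 195 mm above the tray, reading 5.4 N and still. The other two stand in the tray. I'll hand it in.

```bash
python3 -c "
from cell import *
print(job_done())"
```

```text
the job is handed in; nothing more can be done
None
```

I hefted all three tins in order; the left is heaviest (about 5.2 N, against about 2 N each for the others). I handed the job in with it held upright and still about 195 mm above the tray, the other two standing in their places; no verdict came back.

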